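Tare the weighing pan, then add the nut

TASK

Lift the empty steel weighing pan by its bridge handle and set it on the bench scale so that its foot drops fully home, flat, inside the raised ring on the platter, then let go of it and press the round tare key right down for a good half second. Only after that put the hex nut in the pan, setting it down on the pan floor rather than dropping it, and do not press tare again. Be gentle (the scale must never be pushed with more than about 2.5 kg of force, on platter or key) and leave the other things on the bench where they are.

Things in the scene. Friction and masses are not known exactly. Their poses are not given: they have to be found in the camera images.
- scale: Grey bench scale, fixed, 290 mm (its x) by 210 mm (its y); origin at the centre of its underside on the bench, z up. Weighing block 54 mm high carries a round black platter 150 mm across. The low console, top at 46 mm, is the 45 mm strip along its -x side, towards the robot, with the round tare key in the middle; the small square keys and the display there are dummies.
- platter (a point): Centre of the platter's top face, 58 mm above the bench; axes as the scale's. On it stands a fixed steel ring: inside diameter 84, 6 wide, 6 mm high, its centre 6 mm off this point in an unreported direction that differs each time. The pan's foot is home on this face, 6 mm higher on the ring. Pressed on the ring, a firmly held pan feels a sideways push towards the ring's centre.
- tare (a joint): Travel of the round white tare key, 24 mm diameter: 0 up, 0.005 m fully down; springs back; about 6 N pushes it fully down. It counts when held beyond 4 mm for 0.3 s.
- tare_top (a point): Centre of the tare key's top face, moving with it; pressed straight down.
- pan: Loose round stainless pan, 180 mm across the rim, 156 mm at the floor, rim 42 mm high, wall 3 mm, about 0.45 kg (varies by a quarter). Origin at the centre of its underside, z up. Below it a solid round foot, 80 mm diameter, 8 mm high, bottom at the origin (2 mm play all round in the ring). Inner floor 13 mm above the origin; parts go on it at either side of the handle.
- pan_grip (a point): Middle of the pan's bridge handle, 70 mm above the pan's origin: a straight bar along the pan's own y, 10 mm wide (pan x), 12 mm tall, 180 mm long, on an upright at each end. Grip from above across the bar, closing along the pan's x.
- hex_nut: Loose steel hexagonal nut, 36 mm across flats, 22 mm thick, lying flat, about 0.11 kg, with a 20 mm hole; origin at the centre of its underside; one pair of flats faces its +x and -x, the other pairs are at 60 and 120 degrees.
- square_nut: Loose square steel nut, 36 mm square, 22 mm thick, origin at the centre of its underside. Leave alone.
- collar: Loose round steel collar, 38 mm diameter, 22 mm thick, origin at the centre of its underside. Leave alone.
- wire_brush: Loose wooden wire brush along its x, about 280 mm long, 32 mm wide, 40 mm high; origin 95 mm from the handle's end, on the underside. Leave alone.
- flap_disc: Loose flap disc, 114 mm diameter, 14 mm high, origin at the centre of its underside. Leave alone.
- coupon: Loose aluminium plate, 90 by 50 by 6 mm, origin at the centre of its underside. Leave alone.
Things that resemble listed ones, but are neither listed nor needed, are in the scene too. Of the things shaped like the pan, the stainless one is meant.

How it is judged:
By the outcome, as a careful person would: the job done as asked, in the order asked, and still so for the second after the job is handed in, with the robot touching nothing.
It also fails if it takes over 67 s, if anything falls off the work surface, if the arm or the gripper's body presses on something with over 40 N, if the wrist force passes 120 N, or if a joint passes its speed limit or range.

ROBOT

A 6-joint arm with a two-finger parallel gripper is mounted at the origin on the work surface. World frame = base frame: x ahead of the robot, y to its left, z up, the work surface at z = 0. Lengths are in m, angles in rad, forces in N, time in s.
With the tool pointing down it reaches from about 0.35 to 0.775 m from the base axis. Payload 5.5 kg.
Tool frame: the origin (TCP) lies where the fingers leave the gripper's body, on its centre line; the fingertips stand env.tip_reach ahead of it and the grasp point (between the pads) lies 54 mm ahead of it (env.tip_reach is the distance from the TCP to the fingertips, in m); z points along the fingers, y is the line along which they close (so a half turn about z gives the same grasp; the last joint's range is limited). The gripper opens to 85 mm and grips with 20 to 120 N. Pads are 22 mm wide; open, the fingers measure 114 mm over their backs; the gripper's body (76 mm by 85 mm) begins 54 mm behind the grasp point. The pads swing forward as they close: fully open they stand 13 mm farther back than shut.
Start: joints at [-1.29, 0.313, 0.046, 1.304, 0, 1.431], TCP at [0.235, -0.525, 0.304] pointing down, gripper open.
Joint ranges: [-2.76, 2.76], [-0.86, 1.69], [-1.03, 1.26], [-2.2, 2.34], [-1.47, 1.5], [-3.14, 3.14]. Speed limits (rad/s): [2.57, 2.57, 3.14, 3.14, 3.14, 3.14].

INTERFACE

Orientations are given as a unit quaternion [w, x, y, z].
In Python, from workcell import status, optics, hand_in, env gives the robot as it stands.
- The arm moves only by the shell command python3 -m handwheel 'ROWS' [FORCE]. ROWS is a JSON object whose one key "deltas" holds a list of rows, each a list of 5 numbers: the opening, from -1 (shut) to 1 (fully open), then the shift along the tool's x, y, z in units of 40 mm (1.0 is 40 mm), then the turn about the tool's z in units of 10 degrees (1.0 is 10 degrees). In form: {"deltas": [[jaw, x, y, z, roll], ...]}. A call has 1 to 20 rows; each row shifts and turns the commanded pose from where the row before left it, along the tool's axes as they then stand; what a row does not reach is not made up. A row lasts 1/8 s, in which the tool goes at most 62.5 mm and 10.7 degrees, less where a joint would pass 70% of its speed; a pose out of reach is approached as far as the arm can. A call is refused whole if a number of a shift passes 1 or a number of a turn 1, either way. A call with a gripper value outside its range is refused whole. The fingers move at their own pace and stop on an object; FORCE is the grip in N (left out, the last holds). Time passes only in rows, so rows that do not move let the fingers close. It gives the time, the measured TCP pose, the force, the opening and the grip force at its end, in the units of the state.
- status.get_state(): the state, without advancing time (a new reading comes with each control period).
- optics.read_camera(name): name is "side" or "top"; returns a dict with "frame" (384x512x3 uint8, red, green, blue), "depth" (384x512 float32, m along the optical axis (not along the pixel's ray), 0 where there is no reading), "vfov" (degrees; the focal length in pixels is half the picture's height over the tangent of half this angle, whatever the lens; pixels are square), "cx", "cy" (the principal point, pixels), "origin" and "attitude" of the camera in the world. Camera axes: x right, y down, z forward; pixel columns grow to the right and rows downward; lengths in m; the calibration is good to about 2 mm. A picture is of the moment at which its call begins.
- hand_in(): hands the job in; it is judged then, once.
The state is a dict: "clock": time; "joint_pos": joint angles; "qvel": joint speeds; "tau": joint torques, N m; "tcp_pos": TCP position; "orientation": TCP orientation; "wrist_force": force on the tool from outside, world axes, zero at the start; "ft_torque": the same for the moment, N m; "finger_gap": finger opening in m; "grip_force": force on a finger pad.
Only numpy, scipy, OpenCV 4.12 (cv2) and the standard library are available. Lean on these libraries where they do the work, as an engineer would, in place of code of your own. Each camera call takes 0.05 s, during which the arm holds its last target. There are 200 camera calls.

## Working session

There is one attempt and no reset: what is moved stays moved. The work goes in short steps, Python scripts to look and compute and a shell command to move; the robot and the scene stay as the last step left them, time stands still between calls to the robot, and variables do not carry over. Pictures are saved under pics/ and viewed, at most 10 in all, crops included, and the job is handed in when it is done.

```bash
ls; mkdir -p pics
python3 - <<'E'
from workcell import status, optics, env
import cv2,numpy as np
s=status.get_state(); print(s); print(env.tip_reach)
for n in("top","side"):
    c=optics.read_camera(n); print(n,c["vfov"],c["cx"],c["cy"],c["origin"],c["attitude"],[k for k in c])
    np.savez(f"pics/{n}0.npz",**{k:v for k,v in c.items()})
    cv2.imwrite(f"pics/{n}0.png",c["frame"][:,:,::-1])
E
```

```text
pics
{'clock': 0.0, 'joint_pos': array([-1.28959145e+00,  3.14028865e-01,  4.49883215e-02,  1.30358171e+00,
        1.50406833e-05,  1.43121381e+00]), 'qvel': array([ 0.00155279, -0.00074159, -0.0015205 , -0.00197709, -0.00137987,
        0.00189911]), 'tau': array([-4.72366410e-04, -4.80625570e+01,  2.98532438e+01,  1.91379263e-02,
       -1.60643826e-04, -3.64218948e-06]), 'tcp_pos': array([ 0.23477634, -0.52448393,  0.30299636]), 'orientation': array([-9.11206627e-04,  9.77948363e-01,  2.08844835e-01, -5.70924456e-05]), 'wrist_force': array([-0.11186226,  0.36045884, -0.33923121]), 'ft_torque': array([ 0.01921697, -0.02731091,  0.00987677]), 'grip_force': 0.0, 'finger_gap': 0.08513336212254444}
0.0726
top 50.43054207010448 253.7822723903373 187.04952145315906 [ 0.37455135 -0.03206149  1.4411745 ] [-0.03158533  0.70883876 -0.70429016  0.0229204 ] ['frame', 'depth', 'vfov', 'cx', 'cy', 'origin', 'attitude']
side 52.690224519250755 258.929230318808 192.49097493430577 [ 0.17624277 -0.96668292  0.6979944 ] [-0.48273518  0.86308408 -0.12903545  0.07350151] ['frame', 'depth', 'vfov', 'cx', 'cy', 'origin', 'attitude']
```

View pics/top0.png

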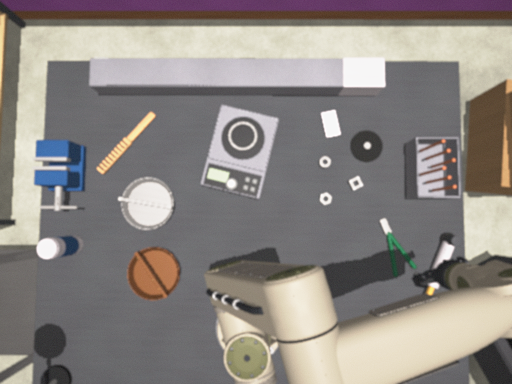

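View pics/side0.png

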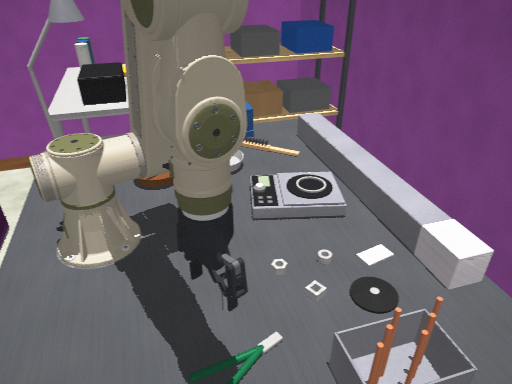

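The top view (up = +x, right = −y) shows the stainless pan at (148,203), a copper decoy at (153,272), the scale at (240,150) with its key at about (232,183), and nuts at (325,162), (356,183) and (325,199). The side view shows the hexagon-looking nut at (279,266). Next I'll crop in and measure.

```bash
cat > h.py <<'E'
import numpy as np, cv2
from scipy.spatial.transform import Rotation as R
def cam(n,f=None):
    from workcell import optics
    return dict(np.load(f)) if f else optics.read_camera(n)
def rays(c,uv):
    uv=np.atleast_2d(np.asarray(uv,float)); f=192/np.tan(np.radians(float(c["vfov"]))/2)
    q=c["attitude"]; r=R.from_quat([q[1],q[2],q[3],q[0]])
    return r.apply(np.c_[(uv-[float(c["cx"]),float(c["cy"])])/f,np.ones(len(uv))])
def onplane(c,uv,z):
    d=rays(c,uv); return c["origin"]+d*((z-c["origin"][2])/d[:,2])[:,None]
def cloud(c):
    v,u=np.mgrid[0:384,0:512]; d=rays(c,np.c_[u.ravel(),v.ravel()])
    p=c["origin"]+d*c["depth"].ravel()[:,None]; p[c["depth"].ravel()==0]=np.nan
    return p.reshape(384,512,3)
E
python3 - <<'E'
from h import *
c=cam("top","pics/top0.npz"); im=c["frame"][:,:,::-1]
P=cloud(c)
for u,v in [(148,190),(148,203),(148,199),(240,137),(240,120),(232,183),(325,206),(330,199),(280,300),(215,178),(300,230),(152,272)]: print((u,v),P[v,u].round(4))
a=cv2.resize(im[90:240,100:300],None,fx=3,fy=3,interpolation=cv2.INTER_CUBIC)
b=cv2.resize(im[140:220,300:380],None,fx=5,fy=5,interpolation=cv2.INTER_CUBIC)
cv2.imwrite("pics/a.png",a);
s=cam("side","pics/side0.npz"); d=cv2.resize(s["frame"][150:310,230:350,::-1],None,fx=2.5,fy=2.5,interpolation=cv2.INTER_CUBIC)
cv2.imwrite("pics/b.png",np.hstack([b,d])if b.shape[0]==d.shape[0] else b)
print(b.shape,d.shape)
E
```

```text
(148, 190) [0.4724 0.3591 0.0102]
(148, 203) [0.4243 0.3413 0.0713]
(148, 199) [0.4405 0.3577 0.0124]
(240, 137) [0.6537 0.0339 0.0574]
(240, 120) [0.7137 0.0345 0.0549]
(232, 183) [0.4941 0.0591 0.066 ]
(325, 206) [ 0.4203 -0.2654  0.0007]
(330, 199) [ 0.4442 -0.2801  0.0184]
(280, 300) [ 0.2442 -0.0671  0.7728]
(215, 178) [0.5124 0.1188 0.0493]
(300, 230) [ 0.3357 -0.1768  0.0057]
(152, 272) [0.1876 0.336  0.016 ]
(400, 400, 3) (400, 300, 3)
```

View pics/a.png

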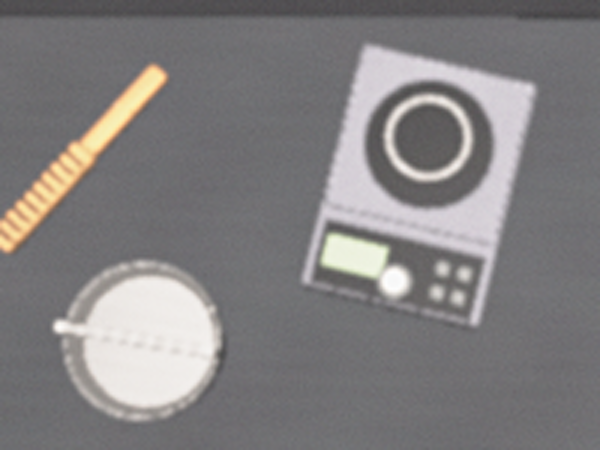

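View pics/b.png

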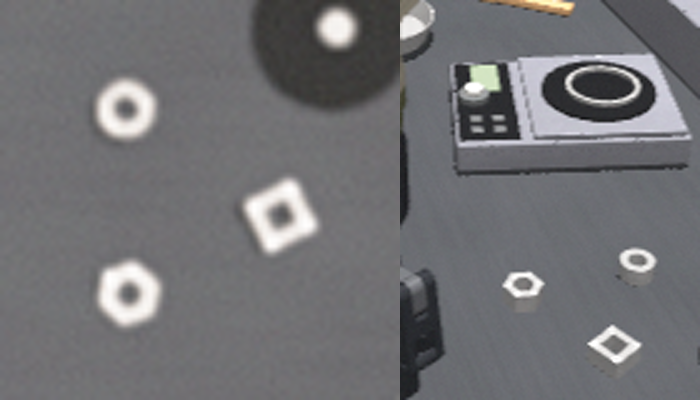

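The crops show the ring at crop-a (428,138), the key at (395,281) and the pan's bar running from (60,327) to (220,355). The hexagonal nut is at crop-b (129,293), i.e. top pixel (326,199), with its flats facing left and right, roughly along world y.

```bash
cat > m.py <<'E'
from h import *
import sys
def ell(c,mask,z):
    k=max(cv2.findContours(mask,cv2.RETR_EXTERNAL,cv2.CHAIN_APPROX_NONE)[0],key=cv2.contourArea)
    p=onplane(c,k[:,0],z); (x,y),r=cv2.minEnclosingCircle(p[:,:2].astype(np.float32)); e=cv2.fitEllipse(p[:,:2].astype(np.float32)*1000)
    return np.r_[np.array(e[0])/1000,np.array(e[1])/2000],k,p
def box(im,u0,u1,v0,v1):
    m=np.zeros(im.shape[:2],np.uint8); m[v0:v1,u0:u1]=1; return m
if __name__=="__main__":
    c=cam("top","pics/top0.npz"); im=c["frame"]; g=cv2.cvtColor(im,cv2.COLOR_RGB2GRAY); hsv=cv2.cvtColor(im,cv2.COLOR_RGB2HSV); P=cloud(c)
    print("bench z",np.nanmedian(P[215:230,210:310,2]), "platter z",np.nanmedian(P[132:140,237:246,2]),"bench g",np.median(g[215:230,210:310]))
    # platter (dark) and ring
    print("platter",ell(c,((g<90).astype(np.uint8))*box(im,216,272,112,162),.058)[0])
    mr=(g>140).astype(np.uint8)*cv2.circle(np.zeros_like(g),(242,136),17,1,-1)
    r=ell(c,mr,.064); print("ring outer",r[0])
    print("key",ell(c,((g>190)&(hsv[...,1]<25)).astype(np.uint8)*box(im,225,239,177,191),.051)[0], "z",P[183,231,2])
    # scale axis
    ms=((g>110)).astype(np.uint8)*box(im,195,285,100,203); ms=cv2.morphologyEx(ms,cv2.MORPH_CLOSE,np.ones((9,9)))
    k=max(cv2.findContours(ms,cv2.RETR_EXTERNAL,cv2.CHAIN_APPROX_NONE)[0],key=cv2.contourArea)
    rc=cv2.minAreaRect((onplane(c,k[:,0],.05)[:,:2]*1000).astype(np.float32)); print("scale",rc)
    # nut
    n=ell(c,(g>130).astype(np.uint8)*box(im,313,338,187,211),.022); print("nut",n[0])
    M=cv2.moments(cv2.convexHull((n[2][:,:2]*1e4).astype(np.float32))); print(" cen",M["m10"]/M["m00"]/1e4,M["m01"]/M["m00"]/1e4)
    for i,(a,b) in {"col":(325,162),"sq":(356,183)}.items():
        t=ell(c,(g>130).astype(np.uint8)*box(im,a-12,a+13,b-12,b+13),.022); print(i,t[0])
    q=n[2][:,:2]-[M["m10"]/M["m00"]/1e4,M["m01"]/M["m00"]/1e4]; th=np.arctan2(q[:,1],q[:,0]); rr=np.hypot(*q.T)
    # width vs direction
    for a in range(0,180,10):
        d=q@[np.cos(np.radians(a)),np.sin(np.radians(a))]; print(a,round(np.ptp(d)*1000,1),end="; ")
    print()
    # pan
    mp=((g>130)&(hsv[...,1]<40)).astype(np.uint8)*cv2.circle(np.zeros_like(g),(148,203),32,1,-1); mp=cv2.morphologyEx(mp,cv2.MORPH_CLOSE,np.ones((5,5)))
    print("pan rim",ell(c,mp,.042)[0])
    Q=P[170:240,110:185].reshape(-1,3); Q=Q[(Q[:,2]>.06)&(Q[:,2]<.09)]
    print("bar",len(Q),Q.mean(0),np.median(Q[:,2]),Q.min(0),Q.max(0)); 
    l=cv2.fitLine(Q[:,:2].astype(np.float32),cv2.DIST_HUBER,0,.001,.001).ravel(); print(l,np.degrees(np.arctan2(l[1],l[0])))
    R_=P[165:245,108:190].reshape(-1,3); R_=R_[(R_[:,2]>.036)&(R_[:,2]<.047)]
    e=cv2.fitEllipse((R_[:,:2]*1000).astype(np.float32)); print("rim cloud",len(R_),e)
E
python3 m.py
```

```text
bench z -0.0004622270771776904 platter z 0.05699330472490349 bench g 112.0
platter [0.67071533 0.03280218 0.04492435 0.057323  ]
ring outer [0.65789478 0.02552169 0.04978775 0.05003208]
key [0.49686334 0.06603385 0.01426553 0.02156358] z 0.06849179445703757
scale ((607.8184814453125, 36.80226135253906), (355.6028747558594, 309.99053955078125), 0.19214950501918793)
nut [ 0.44647958 -0.26380963  0.02235061  0.02265888]
 cen 0.4463159384206797 -0.26363223903244465
col [ 0.57602191 -0.26242847  0.02072835  0.0215542 ]
sq [ 0.50193112 -0.36960431  0.02402772  0.02473372]
0 45.3; 10 45.7; 20 45.2; 30 46.7; 40 46.9; 50 46.8; 60 46.7; 70 45.1; 80 45.5; 90 45.2; 100 47.0; 110 47.3; 120 46.7; 130 45.6; 140 45.2; 150 46.3; 160 47.4; 170 47.1; 
pan rim [0.4257825  0.35514441 0.09119761 0.09241656]
bar 169 [0.42338397 0.35065355 0.0748241 ] 0.0751015223560676 [0.40444523 0.2640115  0.06212358] [0.44393727 0.44337616 0.08300523]
[0.16333051 0.98657143 0.42338398 0.35065356] 80.59973
rim cloud 208 ((423.9537658691406, 353.3656921386719), (173.5886993408203, 174.12071228027344), 176.05714416503906)
```

```bash
python3 -m handwheel '{"deltas":[[1,0,0,0,-0.94],[1,0,0,0,-0.94],[1,0,0,0,-0.94],[1,0,0,0,-0.94],[1,0,0,0,-0.94],[1,0,0,0,-0.95],[1,0.8,0.5,0,0],[1,0.9,0.5,0,0],[1,1,0.5,0,0],[1,1,0.5,0,0],[1,1,0.5,0,0],[1,1,0.5,0,0],[1,1,0,0,0],[1,1,0,0,0],[1,1,0,0,0],[1,1,0,0,0],[1,1,0,0,0],[1,1,0,0,0],[1,1,0,0,0],[1,1,0,0,0]]}' 40
cat > st.py <<'E'
from h import *
from workcell import status
import sys
s=status.get_state(); p=s["tcp_pos"]; q=s["orientation"]; r=R.from_quat([q[1],q[2],q[3],q[0]]).as_matrix()
print("t",round(s["clock"],2),"tcp",p.round(4),"xang",np.degrees(np.arctan2(r[1,0],r[0,0])).round(2),"z",r[:,2].round(3),"F",s["wrist_force"].round(2),"T",s["ft_torque"].round(2),"gap",round(s["finger_gap"],4),round(s["grip_force"],1),"j",np.degrees(s["joint_pos"]).round(0))
if len(sys.argv)>=4:
    t=np.array([float(a) for a in sys.argv[1:4]]); print("need units",(r.T@(t-p)/.04).round(3))
if len(sys.argv)==5:
    d=(np.degrees(np.arctan2(r[1,0],r[0,0]))-float(sys.argv[4])+180)%360-180; print("roll units",(d/10).round(3))
E
python3 st.py .4245 .354 .20 80.6
python3 - <<'E'
from h import *
c=cam("top"); np.savez("pics/top1.npz",**c); s=cam("side"); np.savez("pics/side1.npz",**s)
def harm(c,uv,z,tag,rad):
    g=cv2.cvtColor(c["frame"],cv2.COLOR_RGB2GRAY).astype(float); v,u=np.mgrid[0:384,0:512]
    cen=onplane(c,[uv],z)[0,:2]
    for _ in range(10):
        m=np.hypot(u-uv[0],v-uv[1])<40; p=onplane(c,np.c_[u[m],v[m]],z)[:,:2]; w=np.clip(g[m]-np.median(g[m])-15,0,60)*(np.hypot(*(p-cen).T)<rad)
        cen=(p*w[:,None]).sum(0)/w.sum()
    d=p-cen; r=np.hypot(*d.T)/.02; th=np.arctan2(d[:,1],d[:,0]); h=(w*r**6*np.exp(6j*th)).sum()/(w*r**6).sum()
    print(tag,cen,abs(h),"vertex deg",np.degrees(np.angle(h))/6)
harm(c,(326,199),.022,"top",.03); harm(cam(0,"pics/top0.npz"),(326,199),.022,"top0",.03); harm(s,(279,265),.022,"side",.03)
g=cv2.cvtColor(c["frame"],cv2.COLOR_RGB2GRAY); 
# platter dark disc
from m import ell
mk=(g<80).astype(np.uint8)*cv2.circle(np.zeros_like(g),(242,137),28,1,-1); print("platter",ell(c,mk,.058)[0])
mr=(g>130).astype(np.uint8)*cv2.circle(np.zeros_like(g),(242,136),17,1,-1); print("ring",ell(c,mr,.064)[0])
g2=cv2.cvtColor(s["frame"],cv2.COLOR_RGB2GRAY); mr=(g2>140).astype(np.uint8)*cv2.ellipse(np.zeros_like(g2),(311,185),(20,12),0,0,360,1,-1); print("ring side",ell(s,mr,.064)[0])
mr=(g>215).astype(np.uint8)*cv2.circle(np.zeros_like(g),(231,183),7,1,-1); e=ell(c,mr,.054); print("key",e[0]); P=cloud(c); print(P[181:186,229:235,2].round(3))
E
```

```text
clock: 2.6
tcp_pos: [0.4425, -0.0025, 0.3036]
orientation: [-0.0, 0.763, 0.647, -0.0]
wrist_force: [0.4, 0.3, -0.2]
finger_gap: 0.0855
grip_force: 0.0
t 2.6 tcp [ 0.4425 -0.0025  0.3036] xang 80.61 z [-0. -0. -1.] F [ 0.38  0.26 -0.24] T [ 0.02  0.   -0.03] gap 0.0855 0.0 j [-11.   3. -15.  71.  -0.  89.]
need units [ 8.719 -1.898  2.59 ]
roll units 0.001
top [ 0.44677918 -0.26334266] 0.1617634599938637 vertex deg -10.351697313319027
top0 [ 0.4468085 -0.2633061] 0.15305844158078527 vertex deg -10.74320035331038
side [ 0.44786708 -0.2620582 ] 0.25045064188713123 vertex deg -11.415891763161644Traceback (most recent call last):
  File "<stdin>", line 15, in <module>
  File "m.py", line 4, in ell
    k=max(cv2.findContours(mask,cv2.RETR_EXTERNAL,cv2.CHAIN_APPROX_NONE)[0],key=cv2.contourArea)
ValueError: max() iterable argument is empty
```

```bash
python3 -m handwheel '{"deltas":[[1,1,-0.2,0,0],[1,1,-0.2,0,0],[1,1,-0.2,0.1,0],[1,1,-0.2,0.2,0],[1,1,-0.2,0.4,0],[1,1,-0.2,0.4,0],[1,1,-0.2,0.5,0],[1,1,-0.2,0.5,0],[1,0.72,-0.3,0.49,0],[1,0,0,0,0],[1,0,0,0,0]]}'
python3 st.py .4245 .354 .122 80.6
python3 - <<'E'
from h import *
from m import ell
c=cam("top"); np.savez("pics/top2.npz",**c); s=cam("side"); np.savez("pics/side2.npz",**s)
g=cv2.cvtColor(c["frame"],cv2.COLOR_RGB2GRAY); g2=cv2.cvtColor(s["frame"],cv2.COLOR_RGB2GRAY)
print(g[110:165:6,242])
def circ(c,g,uv,ax,t,z,tag,dark=False):
    mk=((g<t) if dark else (g>t)).astype(np.uint8)*cv2.ellipse(np.zeros_like(g),uv,ax,0,0,360,1,-1)
    if mk.any(): print(tag,ell(c,mk,z)[0])
circ(c,g,(242,136),(17,17),130,.064,"ring"); circ(s,g2,(311,185),(20,12),140,.064,"ring side")
circ(c,g,(242,137),(26,27),100,.058,"platter",True); circ(s,g2,(310,186),(28,18),60,.058,"platter side",True)
circ(c,g,(231,183),(7,7),215,.054,"key"); circ(s,g2,(260,187),(8,6),200,.054,"key side")
P=cloud(c); print(P[180:187,228:236,2].round(3)); P=cloud(s); print(P[184:190,255:266,2].round(3))
cv2.imwrite("pics/c.png",np.hstack([cv2.resize(c["frame"][100:220,110:280,::-1],None,fx=2.5,fy=2.5),cv2.resize(s["frame"][150:246,220:350,::-1],(372,300))]))
E
```

```text
clock: 4.08
tcp_pos: [0.4249, 0.3519, 0.2002]
orientation: [0.0, 0.763, 0.647, -0.0]
wrist_force: [-1.1, -0.3, 0.2]
finger_gap: 0.0855
grip_force: 0.0
t 4.08 tcp [0.4249 0.3519 0.2002] xang 80.59 z [-0.    -0.001 -1.   ] F [-1.09 -0.31  0.21] T [ 0.   -0.02 -0.01] gap 0.0855 0.0 j [ 31.  18. -12.  60.  -0. 131.]
need units [ 0.052 -0.018  1.956]
roll units -0.001
[196 176 217  92  96  96 112  92 114 210]
ring [0.65786304 0.02542729 0.0503925  0.05062775]
ring side [0.65936115 0.02630833 0.04511764 0.04554631]
platter [0.65222522 0.02527857 0.06793375 0.06810921]
platter side [0.65401538 0.02490126 0.06673269 0.07133319]
key [0.49598355 0.0655864  0.0132141  0.01803501]
key side [0.50912808 0.08594606 0.01629486 0.0176019 ]
[[0.061 0.055 0.052 0.057 0.061 0.061 0.061 0.053]
 [0.058 0.06  0.068 0.063 0.068 0.059 0.055 0.062]
 [0.068 0.069 0.068 0.068 0.068 0.071 0.059 0.058]
 [0.066 0.067 0.065 0.064 0.067 0.067 0.059 0.062]
 [0.062 0.068 0.064 0.066 0.069 0.067 0.055 0.053]
 [0.064 0.065 0.068 0.065 0.066 0.068 0.056 0.058]
 [0.065 0.063 0.068 0.068 0.07  0.063 0.053 0.055]]
[[0.049 0.068 0.067 0.067 0.067 0.067 0.068 0.05  0.048 0.049 0.051]
 [0.067 0.064 0.068 0.067 0.067 0.068 0.067 0.062 0.057 0.049 0.048]
 [0.06  0.064 0.064 0.066 0.064 0.066 0.064 0.065 0.061 0.057 0.047]
 [0.059 0.061 0.063 0.062 0.063 0.062 0.06  0.06  0.056 0.058 0.05 ]
 [0.059 0.056 0.058 0.059 0.059 0.057 0.057 0.058 0.056 0.057 0.047]
 [0.057 0.06  0.056 0.058 0.059 0.058 0.059 0.055 0.057 0.055 0.048]]
```

View pics/c.png

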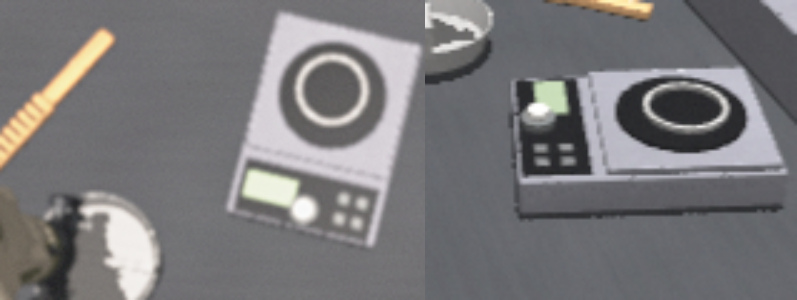

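The ring is near (0.6583, 0.0257), the key's top is about 67 mm up, and the gripper is over the pan's bar. I'll go down and grip.

```bash
python3 -m handwheel '{"deltas":[[1,0.06,-0.01,0.5,0],[1,0,0,0.5,0],[1,0,0,0.5,0],[1,0,0,0.3,0],[1,0,0,0.15,0],[1,0,0,0,0],[-1,0,0,0,0],[-1,0,0,0,0],[-1,0,0,0,0],[-1,0,0,0,0],[-1,0,0,0,0],[-1,0,0,0,0]]}' 60
python3 st.py .4245 .354 .122 80.6
```

```text
clock: 5.68
tcp_pos: [0.425, 0.3552, 0.1224]
orientation: [0.0, 0.763, 0.647, 0.0]
wrist_force: [2.2, -0.1, -0.5]
finger_gap: 0.0087
grip_force: 59.4
t 5.67 tcp [0.425  0.3552 0.1224] xang 80.6 z [ 0.001  0.    -1.   ] F [ 2.17 -0.13 -0.53] T [ 0.03 -0.3   0.01] gap 0.0087 59.4 j [ 32.  23. -18.  50.  -0. 131.]
need units [-0.033 -0.006  0.009]
roll units 0.0
```

```bash
python3 -m handwheel '{"deltas":[[-1,0,0,-0.2,0],[-1,0,0,-0.4,0],[-1,0,0,-0.6,0],[-1,0,0,-0.6,0],[-1,0,0,-0.6,0],[-1,-0.2,0.2,-0.4,0],[-1,-0.5,0.5,-0.1,0],[-1,-0.7,0.7,0,0],[-1,-0.8,0.8,0,0],[-1,-0.8,0.8,0,0],[-1,-0.8,0.8,0,0],[-1,-0.8,0.8,0,0],[-1,-0.8,0.8,0,0],[-1,-0.7,0.7,0,0],[-1,-0.5,0.5,0,0],[-1,-0.3,0.3,0,0],[-1,-0.2,0.2,0,0],[-1,0,0,0,0],[-1,0,0,0,0]]}' 60
python3 st.py .6585 .0267 .18 80.6
python3 - <<'E'
from h import *
s=cam("side"); c=cam("top"); np.savez("pics/side3.npz",**s);np.savez("pics/top3.npz",**c)
cv2.imwrite("pics/d.png",np.hstack([cv2.resize(s["frame"][90:250,210:370,::-1],(400,400)),cv2.resize(c["frame"][80:240,160:320,::-1],(400,400))]))
E
```

```text
clock: 8.05
tcp_pos: [0.6579, 0.0295, 0.2383]
orientation: [-0.0, 0.762, 0.647, -0.0]
wrist_force: [-0.5, -0.3, -4.0]
finger_gap: 0.0091
grip_force: 58.9
t 8.05 tcp [0.6579 0.0295 0.2383] xang 80.67 z [-0.001  0.    -1.   ] F [-0.54 -0.33 -3.96] T [ 0.05 -0.05  0.04] gap 0.0091 58.9 j [-4. 29. 10. 71.  0. 95.]
need units [-0.067  0.027  1.457]
roll units 0.007
```

View pics/d.png

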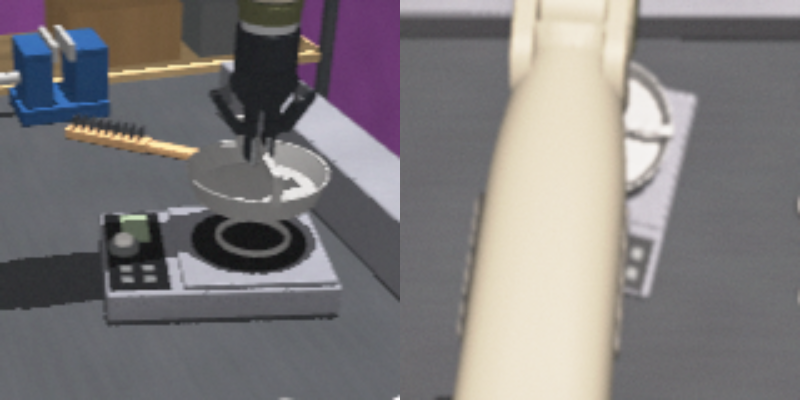

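The side view shows the pan held level over the ring, its rim centred near crop (260,178). I'll measure the rim against the ring in the same camera.

Run:
```python
from h import *
from scipy.optimize import least_squares
for n in("side3","top3"):
    c=cam(0,f"pics/{n}.npz"); P=cloud(c).reshape(-1,3); P=P[np.hypot(P[:,0]-.658,P[:,1]-.0265)<.11]
    print(n,[(z,int(((P[:,2]>z-.002)&(P[:,2]<z+.002)).sum())) for z in (.116,.124,.129,.146,.150,.154,.158,.162,.186)])
    Q=P[(P[:,2]>.150)&(P[:,2]<.165)]; Q=Q[np.hypot(Q[:,0]-.658,Q[:,1]-.0265)>.075]
    f=least_squares(lambda p:np.hypot(Q[:,0]-p[0],Q[:,1]-p[1])-.0875,[.658,.0265],loss="soft_l1",f_scale=.002); print(len(Q),f.x.round(4),np.abs(f.fun).mean().round(4))
    f=least_squares(lambda p:np.hypot(Q[:,0]-p[0],Q[:,1]-p[1])-p[2],[.658,.0265,.0875],loss="soft_l1",f_scale=.002); print(f.x.round(4))
# silhouette in the side view: outer wall bottom edge/foot via colour is hard; wall extremes left/right
s=cam(0,"pics/side3.npz"); P=cloud(s); D=s["depth"]
for v in range(155,172,3):
    row=P[v]; k=[u for u in range(270,360) if .12<row[u,2]<.17 and np.hypot(row[u,0]-.658,row[u,1]-.0265)<.1]
    print(v,k[0],k[-1]) if k else print(v)
```

```text
side3 [(0.116, 0), (0.124, 28), (0.129, 491), (0.146, 98), (0.15, 114), (0.154, 113), (0.158, 103), (0.162, 9), (0.186, 25)]
292 [0.6568 0.0285] 0.0018
[0.6568 0.0284 0.0865]
top3 [(0.116, 0), (0.124, 48), (0.129, 215), (0.146, 29), (0.15, 28), (0.154, 40), (0.158, 36), (0.162, 12), (0.186, 5)]
101 [0.6552 0.0297] 0.0014
[0.6552 0.0292 0.0871]
155 284 339
158 284 340
161 285 340
164 286 339
167 287 337
170 289 335
```

```bash
python3 -m handwheel '{"deltas":[[-1,-0.03,0.04,0.3,0],[-1,-0.03,0.04,0.4,0],[-1,0,0,0.3,0],[-1,0,0,0.15,0],[-1,0,0,0.06,0],[-1,0,0,0,0],[-1,0,0,0,0]]}' 60
python3 st.py .6605 .0265 .1804 80.6
python3 -m handwheel '{"deltas":[[-1,0,0,0.025,0],[-1,0,0,0.025,0],[-1,0,0,0,0]]}' 60
python3 st.py .6605 .0265 .1804 80.6
```

```text
clock: 9.02
tcp_pos: [0.6616, 0.0257, 0.1905]
orientation: [0.0, 0.763, 0.647, 0.0]
wrist_force: [0.8, 0.4, -4.0]
finger_gap: 0.0088
grip_force: 58.8
t 9.03 tcp [0.6616 0.0257 0.1905] xang 80.61 z [ 0.001 -0.    -1.   ] F [ 0.75  0.44 -4.02] T [-0.04 -0.01 -0.  ] gap 0.0088 58.8 j [-5. 30.  5. 65. -0. 95.]
need units [ 0.016 -0.03   0.253]
roll units 0.001
clock: 9.4
tcp_pos: [0.6612, 0.0257, 0.1878]
orientation: [-0.0, 0.763, 0.647, -0.0]
wrist_force: [-0.9, 0.2, -2.9]
finger_gap: 0.0088
grip_force: 58.9
t 9.4 tcp [0.6612 0.0257 0.1878] xang 80.61 z [-0. -0. -1.] F [-0.92  0.18 -2.88] T [-0.03  0.02  0.04] gap 0.0088 58.9 j [-5. 30.  5. 65. -0. 95.]
need units [ 0.017 -0.019  0.185]
roll units 0.001
```

```bash
python3 -m handwheel '{"deltas":[[-1,0.01,-0.015,0.025,0],[-1,0,0,0.02,0],[-1,0,0,0,0]]}' 60
python3 st.py .6605 .0265 .1804 80.6
python3 -m handwheel '{"deltas":[[-1,0,0,0.02,0],[-1,0,0,0.02,0],[-1,0,0,0,0]]}' 60
python3 st.py .6605 .0265 .1804 80.6
```

```text
clock: 9.78
tcp_pos: [0.6607, 0.0262, 0.186]
orientation: [-0.0, 0.763, 0.647, -0.0]
wrist_force: [0.0, -0.1, -3.4]
finger_gap: 0.009
grip_force: 58.9
t 9.78 tcp [0.6607 0.0262 0.186 ] xang 80.61 z [-0. -0. -1.] F [ 0.03 -0.1  -3.44] T [-0.02 -0.02  0.05] gap 0.009 58.9 j [-5. 30.  5. 65. -0. 95.]
need units [ 0.006 -0.005  0.14 ]
roll units 0.001
clock: 10.15
tcp_pos: [0.6606, 0.0264, 0.1855]
orientation: [0.0, 0.763, 0.647, 0.0]
wrist_force: [-3.5, 1.3, 6.1]
finger_gap: 0.0089
grip_force: 60.0
t 10.15 tcp [0.6606 0.0264 0.1855] xang 80.62 z [ 0.001  0.    -1.   ] F [-3.55  1.27  6.14] T [ 0.15  0.72 -0.05] gap 0.0089 60.0 j [-5. 30.  5. 64.  0. 95.]
need units [ 0.001 -0.004  0.127]
roll units 0.002
```

Contact on the ring, with a sideways push of (−3.5, +1.3) N, so I'll shift that way.

```bash
python3 -m handwheel '{"deltas":[[-1,0,0,-0.02,0],[-1,0.01,-0.05,0,0],[-1,0,0,0.02,0],[-1,0,0,0.01,0],[-1,0,0,0,0]]}' 60
python3 st.py .6585 .0270 .1795 80.6
```

```text
clock: 10.78
tcp_pos: [0.6582, 0.0269, 0.1829]
orientation: [-0.001, 0.763, 0.647, -0.001]
wrist_force: [-1.2, -1.2, -5.1]
finger_gap: 0.009
grip_force: 58.9
t 10.78 tcp [0.6582 0.0269 0.1829] xang 80.6 z [-0.002  0.    -1.   ] F [-1.18 -1.23 -5.09] T [ 0.02  0.04 -0.06] gap 0.009 58.9 j [-5. 30.  4. 64. -0. 95.]
need units [0.004 0.007 0.085]
roll units 0.0
```

```bash
python3 -m handwheel '{"deltas":[[-1,0,0,0.025,0],[-1,0,0,0.025,0],[-1,0,0,0,0]]}' 60
python3 st.py .6585 .0270 .1795 80.6
python3 -m handwheel '{"deltas":[[-1,0,0,0.02,0],[-1,0,0,0.015,0],[-1,0,0,0,0]]}' 60
python3 st.py .6585 .0270 .1795 80.6
```

```text
clock: 11.15
tcp_pos: [0.6587, 0.0269, 0.1817]
orientation: [-0.0, 0.763, 0.647, -0.0]
wrist_force: [-0.4, 0.7, -4.2]
finger_gap: 0.009
grip_force: 58.9
t 11.15 tcp [0.6587 0.0269 0.1817] xang 80.61 z [-0.001 -0.    -1.   ] F [-0.43  0.75 -4.2 ] T [-0.02  0.04  0.01] gap 0.009 58.9 j [-5. 30.  4. 64. -0. 95.]
need units [ 0.001 -0.004  0.056]
roll units 0.001
clock: 11.52
tcp_pos: [0.6588, 0.0269, 0.1807]
orientation: [0.0, 0.763, 0.647, -0.0]
wrist_force: [-0.5, -0.1, -3.8]
finger_gap: 0.009
grip_force: 58.9
t 11.53 tcp [0.6588 0.0269 0.1807] xang 80.61 z [-0. -0. -1.] F [-0.52 -0.14 -3.76] T [-0.01  0.01  0.  ] gap 0.009 58.9 j [-5. 30.  4. 64. -0. 95.]
need units [ 0.001 -0.007  0.029]
roll units 0.001
```

```bash
python3 -m handwheel '{"deltas":[[-1,0,0,0.02,0],[-1,0,0,0.01,0],[-1,0,0,0,0]]}' 60
python3 st.py .6585 .0270 .1795 80.6
```

```text
clock: 11.9
tcp_pos: [0.6592, 0.0269, 0.1802]
orientation: [0.001, 0.763, 0.647, 0.0]
wrist_force: [0.7, -0.1, 0.3]
finger_gap: 0.0088
grip_force: 59.4
t 11.9 tcp [0.6592 0.0269 0.1802] xang 80.61 z [ 0.001 -0.    -1.   ] F [ 0.74 -0.07  0.33] T [-0.02  0.01 -0.03] gap 0.0088 59.4 j [-5. 30.  4. 64. -0. 95.]
need units [ 0.001 -0.019  0.016]
roll units 0.001
```

Home: bottomed 5.5 mm below the ring contact. I'll release, lift and look.

```bash
python3 -m handwheel '{"deltas":[[0,0,0,0,0],[0,0,0,0,0],[0,0,0,0,0],[0,0,0,0,0],[0,0,0,-0.3,0],[0,0,0,-0.6,0],[0,0,0,-0.8,0],[0,0,0,-0.8,0],[-1,-0.3,-1,-0.3,0],[-1,0,-1,0,0],[-1,0.3,-1,0,0],[-1,0.3,-1,0,0],[-1,0,-0.3,0,0],[-1,0,0,0,0],[-1,0,0,0,0]]}' 30
python3 st.py
python3 - <<'E'
from h import *
from scipy.optimize import least_squares
s=cam("side"); c=cam("top"); np.savez("pics/side4.npz",**s);np.savez("pics/top4.npz",**c)
cv2.imwrite("pics/e.png",np.hstack([cv2.resize(s["frame"][130:230,230:360,::-1],(520,400)),cv2.resize(c["frame"][90:210,190:280,::-1],(270,400))]))
P=cloud(s).reshape(-1,3); P=P[np.hypot(P[:,0]-.658,P[:,1]-.0265)<.11]; Q=P[(P[:,2]>.092)&(P[:,2]<.106)]; Q=Q[np.hypot(Q[:,0]-.658,Q[:,1]-.0265)>.075]
f=least_squares(lambda p:np.hypot(Q[:,0]-p[0],Q[:,1]-p[1])-.0875,[.658,.0265],loss="soft_l1",f_scale=.002); print(len(Q),f.x.round(4))
F=P[np.hypot(P[:,0]-.658,P[:,1]-.0265)<.065]; F=F[(F[:,2]>.062)&(F[:,2]<.082)]; A=np.c_[F[:,:2]-[.658,.0265],np.ones(len(F))]; print("floor",len(F),np.linalg.lstsq(A,F[:,2],rcond=None)[0],"want .071")
# key by triangulation of its top centre, from pictures without the arm near it
c=cam(0,"pics/top2.npz"); s=cam(0,"pics/side2.npz")
def cen(c,uv,rad,zmin=.060):
    P=cloud(c); v,u=np.mgrid[0:384,0:512]; m=(P[...,2]>zmin)&(P[...,2]<.075)&(np.hypot(u-uv[0],v-uv[1])<rad); return P[m].mean(0),P[m].min(0),P[m].max(0),m.sum()
print(cen(c,(231,183),9,.062)); print(cen(s,(258,185),9,.064))
E
```

```text
clock: 13.78
tcp_pos: [0.4923, 0.0664, 0.2919]
orientation: [0.001, 0.763, 0.647, 0.001]
wrist_force: [-0.1, -0.2, -0.4]
finger_gap: -0.0001
grip_force: 0.0
t 13.78 tcp [0.4923 0.0664 0.2919] xang 80.58 z [ 0.002 -0.    -1.   ] F [-0.09 -0.24 -0.38] T [ 0.01  0.07 -0.01] gap -0.0001 0.0 j [ -2.   9. -10.  70.  -0.  98.]
288 [0.6582 0.0256]
floor 407 [-0.00075677 -0.00285939  0.07069996] want .071
(array([0.49145892, 0.06287733, 0.06606626]), array([0.48071377, 0.04896964, 0.06212611]), array([0.50124421, 0.07634072, 0.07076311]), np.int64(37))
(array([0.49250839, 0.06293403, 0.06670498]), array([0.48084556, 0.05336602, 0.06420153]), array([0.50147682, 0.07425363, 0.06851775]), np.int64(22))
```

View pics/e.png

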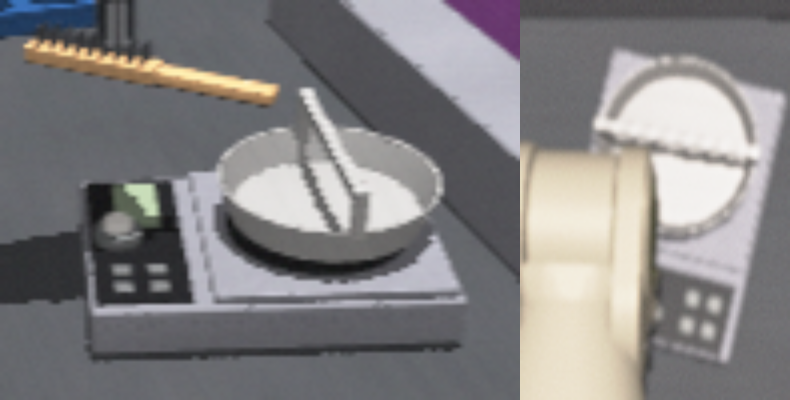

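The pan sits flat with its floor at 70.7 mm, level within 0.2°. Now the tare key at (0.4915, 0.0633), top at about 67 mm.

```bash
python3 -m handwheel '{"deltas":[[-1,-0.08,-0.01,0.6,0],[-1,0,0,0.9,0],[-1,0,0,0.9,0],[-1,0,0,0.7,0],[-1,0,0,0.35,0],[-1,0,0,0.15,0],[-1,0,0,0,0],[-1,0,0,0,0]]}' 30
python3 st.py .4915 .0633 .1396
python3 -m handwheel '{"deltas":[[-1,0,0,0.05,0],[-1,0,0,0.05,0],[-1,0,0,0.05,0],[-1,0,0,0,0]]}' 30
python3 st.py .4915 .0633 .1396
```

```text
clock: 14.88
tcp_pos: [0.491, 0.0637, 0.1485]
orientation: [0.001, 0.763, 0.647, 0.001]
wrist_force: [-0.7, -0.1, 0.1]
finger_gap: 0.0004
grip_force: 0.0
t 14.88 tcp [0.491  0.0637 0.1485] xang 80.61 z [ 0.002 -0.    -1.   ] F [-0.69 -0.15  0.15] T [-0.01 -0.   -0.  ] gap 0.0004 0.0 j [ -2.  15. -24.  50.  -0.  97.]
need units [-0.008  0.014  0.222]
clock: 15.38
tcp_pos: [0.49, 0.0638, 0.1413]
orientation: [-0.0, 0.763, 0.647, -0.0]
wrist_force: [-0.6, 0.5, -0.3]
finger_gap: 0.0002
grip_force: 0.0
t 15.38 tcp [0.49   0.0638 0.1413] xang 80.61 z [-0. -0. -1.] F [-0.59  0.54 -0.28] T [ 0.01 -0.06  0.05] gap 0.0002 0.0 j [ -2.  16. -25.  50.  -0.  97.]
need units [-0.005  0.039  0.042]
```

```bash
python3 -m handwheel '{"deltas":[[-1,0,0.03,0.05,0],[-1,0,0,0.03,0],[-1,0,0,0,0]]}' 30
python3 st.py .4915 .0633 .1346
python3 -m handwheel '{"deltas":[[-1,0,0,0.03,0],[-1,0,0,0.03,0],[-1,0,0,0,0]]}' 30
python3 st.py .4915 .0633 .1346
```

```text
clock: 15.75
tcp_pos: [0.4914, 0.0636, 0.1384]
orientation: [0.0, 0.763, 0.647, 0.0]
wrist_force: [-0.2, 0.0, 2.7]
finger_gap: 0.0
grip_force: 1.3
t 15.75 tcp [0.4914 0.0636 0.1384] xang 80.61 z [ 0. -0. -1.] F [-0.2   0.04  2.67] T [0.04 0.14 0.01] gap 0.0 1.3 j [ -2.  16. -25.  49.  -0.  97.]
need units [-0.006  0.003  0.095]
clock: 16.12
tcp_pos: [0.4914, 0.0636, 0.136]
orientation: [0.0, 0.763, 0.647, 0.0]
wrist_force: [-0.9, 0.3, 3.4]
finger_gap: 0.0004
grip_force: 2.3
t 16.12 tcp [0.4914 0.0636 0.136 ] xang 80.61 z [ 0. -0. -1.] F [-0.91  0.31  3.42] T [0.04 0.31 0.03] gap 0.0004 2.3 j [ -2.  16. -25.  49.  -0.  97.]
need units [-0.006  0.003  0.036]
```

```bash
python3 -m handwheel '{"deltas":[[-1,0,0,0.02,0],[-1,0,0,0.02,0],[-1,0,0,0,0]]}' 30
python3 st.py
python3 -m handwheel '{"deltas":[[-1,0,0,0.015,0],[-1,0,0,0,0]]}' 30
```

```text
clock: 16.5
tcp_pos: [0.4914, 0.0636, 0.1346]
orientation: [0.0, 0.763, 0.647, 0.0]
wrist_force: [-1.6, 0.6, 7.3]
finger_gap: 0.0001
grip_force: 3.5
t 16.5 tcp [0.4914 0.0636 0.1346] xang 80.61 z [ 0. -0. -1.] F [-1.57  0.58  7.26] T [0.05 0.41 0.03] gap 0.0001 3.5 j [ -2.  16. -25.  49.  -0.  97.]
clock: 16.75
tcp_pos: [0.4914, 0.0636, 0.1346]
orientation: [0.0, 0.763, 0.647, 0.0]
wrist_force: [-3.0, -0.6, 11.1]
finger_gap: -0.0001
grip_force: 5.7
```

```bash
python3 -m handwheel '{"deltas":[[-1,0,0,0,0],[-1,0,0,0,0],[-1,0,0,0,0],[-1,0,0,0,0],[-1,0,0,0,0],[-1,0,0,-0.3,0],[-1,0,0,-0.7,0],[-1,0,0,-1,0],[-1,0,0,-1,0],[1,-0.5,0,0,0],[1,-0.9,0.03,0,0],[1,-1,0.03,0,0],[1,-1,0.03,0,0],[1,-1,0.03,0,0],[1,-1,0.03,0,0],[1,-1,0.03,0,0],[1,-1,0.03,0,0],[1,-0.6,0.02,0,0],[1,-0.24,0,0,0],[1,0,0,0,0]]}' 30
python3 -m handwheel '{"deltas":[[1,0,0,0,-1],[1,0,0,0,-1],[1,0,0,0,-1],[1,0,0,0,-1],[1,0,0,0,-1],[1,0,0,0,-1],[1,0,0,0,-1],[1,0,0,0,-1],[1,0,0,0,-0.84],[1,0,0,0,0]]}' 30
python3 st.py .447 -.263 .10 169
```

```text
clock: 19.25
tcp_pos: [0.4464, -0.2631, 0.2534]
orientation: [-0.0, 0.763, 0.647, -0.0]
wrist_force: [-0.2, 0.1, -0.3]
finger_gap: 0.0854
grip_force: 0.0
clock: 20.5
tcp_pos: [0.4468, -0.2619, 0.2538]
orientation: [-0.0, 0.096, 0.995, 0.0]
wrist_force: [0.0, -0.7, 0.1]
finger_gap: 0.0856
grip_force: 0.0
t 20.5 tcp [ 0.4468 -0.2619  0.2538] xang 169.01 z [-0.  0. -1.] F [ 0.03 -0.66  0.15] T [ 0.01  0.01 -0.02] gap 0.0856 0.0 j [-39.  13. -11.  66.   0. -28.]
need units [-0.011 -0.028  3.844]
roll units 0.001
```

```bash
python3 -m handwheel '{"deltas":[[1,-0.01,-0.03,0.5,0],[1,0,0,0.9,0],[1,0,0,0.9,0],[1,0,0,0.9,0],[1,0,0,0.7,0],[1,0,0,0.4,0],[1,0,0,0.15,0],[1,0,0,0,0],[1,0,0,0,0]]}' 40
python3 st.py .447 -.263 .074 169
python3 -m handwheel '{"deltas":[[-1,0,0,0.03,0],[-1,0,0,0,0],[-1,0,0,0,0],[-1,0,0,0,0],[-1,0,0,0,0],[-1,0,0,0,0]]}' 40
python3 st.py .447 -.263 .074 169
```

```text
clock: 21.62
tcp_pos: [0.4474, -0.2647, 0.0766]
orientation: [0.001, 0.096, 0.995, -0.0]
wrist_force: [-0.1, 0.2, 0.8]
finger_gap: 0.0854
grip_force: 0.0
t 21.62 tcp [ 0.4474 -0.2647  0.0766] xang 168.99 z [ 0.001 -0.001 -1.   ] F [-0.08  0.17  0.79] T [0.01 0.01 0.01] gap 0.0854 0.0 j [-39.  22. -26.  42.   0. -28.]
need units [0.017 0.039 0.064]
roll units -0.001
clock: 22.38
tcp_pos: [0.447, -0.2645, 0.0749]
orientation: [0.0, 0.096, 0.995, -0.0]
wrist_force: [0.7, 0.8, 5.4]
finger_gap: 0.035
grip_force: 40.9
t 22.38 tcp [ 0.447  -0.2645  0.0749] xang 169.01 z [ 0.001 -0.    -1.   ] F [0.65 0.82 5.45] T [ 0.19  0.1  -0.04] gap 0.035 40.9 j [-39.  23. -26.  42.   0. -28.]
need units [0.008 0.037 0.023]
roll units 0.001
```

```bash
python3 -m handwheel '{"deltas":[[-1,0,0,-0.2,0],[-1,0,0,-0.6,0],[-1,0,0,-1,0],[-1,0,0,-1,0],[-1,0,0,-1,0],[-1,0,0.2,-0.8,0],[-1,-0.2,0.5,-0.4,0],[-1,-0.3,0.9,0,0],[-1,-0.4,1,0,0],[-1,-0.4,1,0,0],[-1,-0.4,1,0,0],[-1,-0.4,1,0,0],[-1,-0.3,1,0,0],[-1,-0.2,0.8,0,0],[-1,-0.08,0.5,0,0],[-1,0,0.21,0,0],[-1,0,0,0,0],[-1,0,0,0,0]]}' 40
python3 st.py .6141 .0335 .155 170.6
python3 - <<'E'
from h import *
s=cam("side"); c=cam("top"); cv2.imwrite("pics/f.png",np.hstack([cv2.resize(s["frame"][90:230,230:360,::-1],(371,400)),cv2.resize(c["frame"][90:210,190:310,::-1],(400,400))]))
E
```

```text
clock: 24.62
tcp_pos: [0.6135, 0.0327, 0.2746]
orientation: [-0.0, 0.096, 0.995, -0.0]
wrist_force: [0.1, 0.2, -1.0]
finger_gap: 0.0354
grip_force: 40.2
t 24.62 tcp [0.6135 0.0327 0.2746] xang 168.94 z [-0. -0. -1.] F [ 0.1   0.24 -1.05] T [-0.03 -0.    0.04] gap 0.0354 40.2 j [-4. 23.  6. 73. -0.  7.]
need units [-0.01   0.025  2.99 ]
roll units -0.166
```

View pics/f.png

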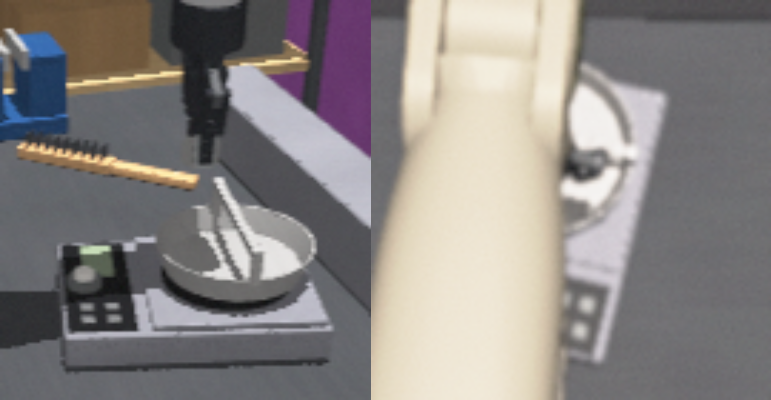

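The nut is held (about 1 N) over the near half of the pan, and the pan hasn't moved. I'll lower it, slowly at the end.

```bash
python3 -m handwheel '{"deltas":[[-1,0,0.02,0.4,-0.16],[-1,0,0,0.7,0],[-1,0,0,0.7,0],[-1,0,0,0.6,0],[-1,0,0,0.35,0],[-1,0,0,0.2,0],[-1,0,0,0.1,0],[-1,0,0,0,0],[-1,0,0,0,0]]}' 40
python3 st.py .6141 .0335 .1456 170.6
python3 -m handwheel '{"deltas":[[-1,0,0,0.03,0],[-1,0,0,0.03,0],[-1,0,0,0,0]]}' 40
```

```text
clock: 25.85
tcp_pos: [0.6145, 0.0344, 0.1533]
orientation: [0.001, 0.082, 0.997, -0.0]
wrist_force: [0.9, 0.4, -1.7]
finger_gap: 0.035
grip_force: 40.2
t 25.85 tcp [0.6145 0.0344 0.1533] xang 170.61 z [ 0.002 -0.    -1.   ] F [ 0.88  0.4  -1.67] T [ 0.05 -0.04 -0.03] gap 0.035 40.2 j [-4. 27. -6. 57. -0.  5.]
need units [ 0.008 -0.024  0.192]
roll units 0.001
clock: 26.22
tcp_pos: [0.614, 0.0344, 0.15]
orientation: [-0.0, 0.082, 0.997, -0.0]
wrist_force: [-0.3, 0.3, -0.4]
finger_gap: 0.0352
grip_force: 40.2
```

```bash
python3 -m handwheel '{"deltas":[[-1,0,0,0.025,0],[-1,0,0,0.025,0],[-1,0,0,0.02,0],[-1,0,0,0,0]]}' 40
python3 -m handwheel '{"deltas":[[-1,0,0,0.015,0],[-1,0,0,0.015,0],[-1,0,0,0,0]]}' 40
```

```text
clock: 26.72
tcp_pos: [0.614, 0.0344, 0.1472]
orientation: [-0.0, 0.082, 0.997, -0.0]
wrist_force: [0.9, 0.2, -0.8]
finger_gap: 0.0352
grip_force: 40.2
clock: 27.1
tcp_pos: [0.614, 0.0344, 0.146]
orientation: [-0.0, 0.082, 0.997, -0.0]
wrist_force: [-0.2, 0.6, -1.3]
finger_gap: 0.0349
grip_force: 40.2
```

```bash
python3 -m handwheel '{"deltas":[[-1,0,0,0.015,0],[-1,0,0,0.01,0],[-1,0,0,0,0]]}' 40
python3 -m handwheel '{"deltas":[[-1,0,0,0.01,0],[-1,0,0,0,0]]}' 40
```

```text
clock: 27.48
tcp_pos: [0.614, 0.0344, 0.1459]
orientation: [0.0, 0.082, 0.997, -0.0]
wrist_force: [-2.9, -0.7, 5.3]
finger_gap: 0.0347
grip_force: 41.0
clock: 27.72
tcp_pos: [0.614, 0.0344, 0.1459]
orientation: [0.0, 0.082, 0.997, -0.0]
wrist_force: [-3.2, -0.2, 7.1]
finger_gap: 0.0351
grip_force: 41.3
```

```bash
python3 -m handwheel '{"deltas":[[-1,0,0,-0.015,0],[0.25,0,0,0,0],[0.25,0,0,0,0],[0.25,0,0,0,0],[0.25,0,0,0,0],[0.25,0,0,-0.15,0],[0.25,0,0,-0.5,0],[0.25,0,0,-0.8,0],[0.25,0,0,-0.8,0],[0.25,0,0,-0.8,0],[0.25,0,-0.6,0,0],[0.25,0,-1,0,0],[0.25,0,-1,0,0],[0.25,0,-1,0,0],[0.25,0,-1,0,0],[0.25,0,-1,0,0],[0.25,0,-0.6,0,0],[0.25,0,0,0,0],[0.25,0,0,0,0]]}' 40
python3 st.py
python3 - <<'E'
from h import *
s=cam("side"); c=cam("top"); cv2.imwrite("pics/g.png",np.hstack([cv2.resize(s["frame"][130:230,230:360,::-1],(390,300)),cv2.resize(c["frame"][90:210,190:360,::-1],(400,300))]))
P=cloud(s).reshape(-1,3); P=P[np.hypot(P[:,0]-.658,P[:,1]-.0265)<.11]
F=P[np.hypot(P[:,0]-.658,P[:,1]-.0265)<.065]; N=F[(F[:,2]>.088)&(F[:,2]<.098)&(F[:,0]<.645)]; print("nut top",N.mean(0),len(N))
F=F[(F[:,2]>.062)&(F[:,2]<.079)]; A=np.c_[F[:,:2]-[.658,.0265],np.ones(len(F))]; print("floor",np.linalg.lstsq(A,F[:,2],rcond=None)[0])
E
```

```text
clock: 30.1
tcp_pos: [0.5736, -0.2098, 0.2675]
orientation: [0.0, 0.082, 0.997, 0.0]
wrist_force: [0.2, 1.5, 0.1]
finger_gap: 0.0537
grip_force: 0.0
t 30.1 tcp [ 0.5736 -0.2098  0.2675] xang 170.61 z [ 0.  0. -1.] F [0.22 1.49 0.14] T [0.01 0.04 0.04] gap 0.0537 0.0 j [-28.  23.   4.  72.   0. -18.]
nut top [0.61222779 0.03282357 0.09197476] 62
floor [-0.06266907  0.01028889  0.07075571]
```

View pics/g.png

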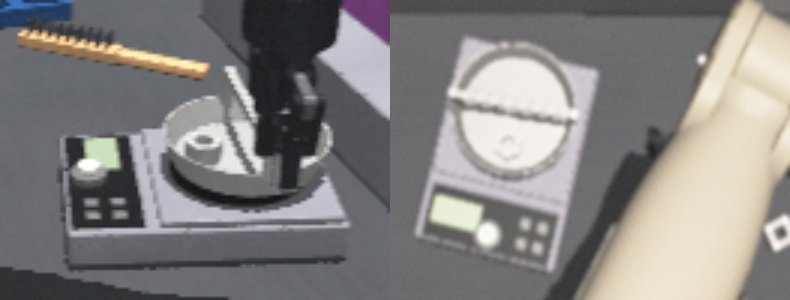

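The side crop shows the nut lying flat on the pan floor at (203,145), its top at 92 mm as expected. In the top crop the pan is still seated, and the gripper is clear of everything.

```bash
python3 -c "
from workcell import hand_in; print(hand_in())"
```

```text
the job is handed in; nothing more can be done
None
```

I handed the job in at about 30 s: the pan is seated flat in the ring, tare was pressed fully down once for over half a second, then the hex nut was set on the pan floor; measured scale forces stayed near 11 N or less.

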